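Seat the stem thermometer in the clear well of a dry bath

ROBOT

A 7-joint arm with a two-finger parallel gripper is mounted at the origin on a cart in front of the work surface, level with it; the furniture and walls round the work are solid. World frame = base frame: x ahead of the robot, y to its left, z up, the work surface at z = 0. Lengths are in m, angles in rad, forces in N, time in s.
With the tool pointing down it reaches from about 0.35 to 0.775 m from the base axis. Payload 3.1 kg.
Tool frame: the origin (TCP) lies at the very end of the fingers, on their centre line; the grasp point (between the pads) lies 19 mm behind it (bot.hold_point_z is the distance from the TCP to the grasp point, in m); z points along the fingers, y is the line along which they close (so a half turn about z gives the same grasp; the last joint's range is limited). The gripper opens to 85 mm and grips with 20 to 120 N. Pads are 22 mm wide; open, the fingers measure 114 mm over their backs; the gripper's body (76 mm by 85 mm) begins 54 mm behind the grasp point. The pads swing forward as they close: fully open they stand 13 mm farther back than shut.
Start: joints at [-1.21, 0.311, 0.014, 1.512, -0.004, 1.319, -0.027], TCP at [0.216, 0.506, 0.231] pointing down, gripper open.
Joint ranges: [-2.7, 2.7], [-0.3, 1.91], [-1.27, 1.3], [0.12, 2.57], [-1.44, 4.58], [0.2, 2.03], [-3.05, 3.05]. Speed limits (rad/s): [2.79, 2.79, 3.14, 3.14, 3.14, 3.14, 3.14].

INTERFACE

Orientations are given as a 3x3 rotation matrix whose columns are the frame's x, y, z axes.
In Python, from rig import bot, eyes gives the robot as it stands.
- The arm moves only by the tool servo_tool, never from a script. Its argument "increments" is a list of rows, each a list of 4 numbers: the shift along the tool's x, y, z each as a share of 20 mm, from -1 to 1, then the turn about the tool's z as a share of pi rad, from -1 to 1. In form: [[x, y, z, spin], ...]. A call has 1 to 20 rows; each row shifts and turns the commanded pose from where the row before left it, along the tool's axes as they then stand; what a row does not reach is not made up. A row lasts 1/12 s, in which the tool goes at most 41.7 mm and 7.16 degrees, less where a joint would pass 70% of its speed; a pose out of reach is approached as far as the arm can. A call with a number of a shift or a turn outside -1 to 1 is refused whole. A call with a gripper value outside its range is refused whole. "grip" is the closure in counts, from 0 (fully open) to 255 (shut), set as the call begins (left out, the last holds). The fingers move at their own pace and stop on an object; "grip_force" is the grip in N (left out, the last holds). Time passes only in rows, so rows that do not move let the fingers close. It gives the time, the measured TCP pose, the force, the opening and the grip force at its end, in the units of the state.
- bot.get_state(): the state, without advancing time (a new reading comes with each control period).
- eyes.get_image(name): name is "scene" or "side" or "wrist"; returns a dict with "image" (384x512x3 uint8, red, green, blue), "fx", "fy", "cx", "cy" (pixels), "k1" (the pictures are not rectified: a ray, as slopes to the right and down, at radius r is drawn at 1 + k1 r^2 times it, then the intrinsics apply), "extrinsics" (4x4, takes a point from camera to world coordinates). Camera axes: x right, y down, z forward; pixel columns grow to the right and rows downward; lengths in m; the calibration is good to about 2 mm. A picture is of the moment at which its call begins. There is no depth.
- bot.hand_in(): hands the job in; it is judged then, once.
The state is a dict: "t": time; "joints": joint angles; "joint_vel": joint speeds; "joint_torque": joint torques, N m; "ee_pos": TCP position; "tool_rot": TCP orientation; "ft_force": force on the tool from outside, world axes, zero at the start; "moment": the same for the moment, N m; "grip_width": finger opening in m; "grasp_force": force on a finger pad.
Only numpy, scipy, OpenCV 4.12 (cv2) and the standard library are available. Lean on these libraries where they do the work, as an engineer would, in place of code of your own. Each camera call takes 0.05 s, during which the arm holds its last target. There are 200 camera calls.

TASK

Take the digital thermometer out of its stand and push its stem gently straight down the thermometer well of one of the two heating blocks in the dry bath, until it stands firmly on the bottom. If the ring on the stem then still shows well above the block, a broken-off tip is jammed in that well: draw the thermometer out and use the other block's well. Leave the thermometer standing there, bottomed, with the ring at or a little below the block's top, and do not disturb the things around it.

Things in the scene. Friction and masses are not known exactly. Their poses are not given: they have to be found in the camera images.
- thermometer: Digital stem thermometer, 124 mm long, about 80 g, upright in its stand at the start. Steel stem 8 mm thick, 0 to 64 mm, with a conical nose (5.6 mm across at the tip, full width 2.8 mm up); white plastic head, 64 to 124 mm, 32 mm (its x) by 20 mm (its y: grasp across this). Origin: the tip; z runs up the stem. The tip is a fragile sensor that breaks above 25 N.
- ring (a point): Black ring round the stem, 1.2 mm high, its middle 46 mm above the tip: the immersion mark, which must reach the block's top face.
- head (a point): Centre of the thermometer's head, 94 mm above the tip.
- stand: Black plastic stand, fixed: foot 76 mm across, post 28 mm across, top 52 mm above the bench, with a loose bore 10 mm wide and 40 mm deep on its axis, in which the stem stands with its tip 12 mm above the bench. Origin: centre of the foot's underside.
- dry_bath: White dry bath, fixed, 190 mm (x) by 160 mm (y), sloping panel at the front (-x). Two aluminium blocks, each 80 mm (x) by 62 mm (y), side by side along y, tops 83 mm above the bench. Each has a thermometer well, x = 9 mm, y = +32.5 or -32.5 mm from the origin, and four 17 mm tube wells; tubes in the rear two stand 56 mm above the block, 50 mm behind. Origin: centre of its underside.
- well_left (a point): Centre of the mouth, in the top face, of the left (+y) block's thermometer well, the small hole in the block's front part: 9.5 mm wide, vertical, 46 to 56 mm deep (they differ). Two spring balls in its wall, 14 mm down, grip the stem: pushing past and along them takes 3 to 9 N (it does not sink by its weight). The bottom is a steep rise above that drag: come slowly (10 mm/s), press to 10 to 15 N.
- well_right (a point): The same point of the right (-y) block's thermometer well, made alike. In one of the two wells, out of sight and not always the same one, a jammed broken tip stops the stem 28 to 34 mm below the mouth, just as hard as the bottom does; the ring then stays 12 to 18 mm above the face.
- sample_cup: Specimen cup with red lid, 59 mm across, 66 mm high, loose bystander. Origin: centre of its underside.
- beaker: Beaker, about 80 mm across, 95 mm high, loose bystander. Origin: centre of its underside.
- timer: Small white standing timer, 18 by 50 by 55 mm high, loose bystander. Origin: centre of its underside.
There are look-alikes about, which are no part of the job. What is shaped like the thermometer but blue or yellow is not meant.

How it is judged:
On the way:
1. the thermometer's tip is pressed on the bottom of the clear well with more than 5 N (contact force between thermometer and well_bottom above 5 N), for 0.05 s.
At the end, for the whole second after the job is handed in: The thermometer stands at rest, upright within 3.5 degrees, in the clear well, its tip within 2 mm of that well's bottom, its ring no more than 2 mm above and 12 mm below the block's top face and within 3 mm of the well's axis (((z of ring in the frame of well_left between -0.012 and 0.002 m and horizontal distance between ring and well_left below 0.003 m) or (z of ring in the frame of well_right between -0.012 and 0.002 m and horizontal distance between ring and well_right below 0.003 m)) and distance between thermometer and well_bottom below 0.003 m and angle between thermometer's own z axis and vertical below 0.06 rad and linear speed of thermometer below 0.02 m/s); the robot touches nothing.
It fails at once if the thermometer is pushed against a well's bottom or the tip jammed in a well with more than 25 N (contact force between thermometer and well_bottom above 25 N or contact force between thermometer and broken_tip above 25 N).
It fails at once if the thermometer is jammed against the blocks or the bath with more than 40 N (contact force between thermometer and dry_bath above 40 N).
It fails at once if a bystander (sample cup, beaker, timer) is moved more than 15 mm (distance of any of sample_cup, beaker, timer from where it was at the start of the episode above 0.015 m).
It also fails if it takes over 64 s, if anything falls off the work surface, if the arm or the gripper's body presses on something with over 40 N, if the wrist force passes 120 N, or if a joint passes its speed limit or range.

## Working session

There is one attempt and no reset: what is moved stays moved. The work goes in short steps, Python scripts to look and compute and a tool call to move; the robot and the scene stay as the last step left them, time stands still between calls to the robot, and variables do not carry over. Pictures are saved under pics/ and viewed, at most 13 in all, crops included, and the job is handed in when it is done.

Besides the shell and the picture viewer there is one more tool, called after "Call:" by a JSON object that holds its "op" and its "data", one argument or row to a line. servo_tool: Moves the arm, as the interface text tells. Its arguments: {"type":"object","properties":{"increments":{"type":"array","items":{"type":"array","items":{"type":"number"}}},"grip":{"type":"number"},"grip_force":{"type":"number"}},"required":["increments"]}

```bash
mkdir -p pics; cat > h.py <<'E'
import numpy as np,cv2
from rig import bot,eyes
def snap(n,f):
    d=eyes.get_image(n); cv2.imwrite(f'pics/{f}.png',d['image'][:,:,::-1]); np.save(f'pics/{f}.npy',d,allow_pickle=True); return d
def load(f): return np.load(f'pics/{f}.npy',allow_pickle=True).item()
def ray(d,u,v):
    K=np.array([[d['fx'],0,d['cx']],[0,d['fy'],d['cy']],[0,0,1.]])
    p=cv2.undistortPoints(np.array([[[u,v]]],float),K,np.array([d['k1'],0,0,0.]))[0,0]
    E=np.array(d['extrinsics']); r=E[:3,:3]@np.array([p[0],p[1],1]); return E[:3,3],r/np.linalg.norm(r)
def onz(d,u,v,z):
    o,r=ray(d,u,v); return o+r*(z-o[2])/r[2]
def tri(obs):
    A=np.zeros((3,3));b=np.zeros(3);R=[ray(*o) for o in obs]
    for o,r in R:
        P=np.eye(3)-np.outer(r,r);A+=P;b+=P@o
    x=np.linalg.solve(A,b); return x,[np.linalg.norm((np.eye(3)-np.outer(r,r))@(x-o))for o,r in R]
def proj(d,X):
    E=np.linalg.inv(np.array(d['extrinsics'])); c=E[:3,:3]@X+E[:3,3]; s=c[:2]/c[2]; s=s*(1+d['k1']*(s@s))
    return [d['fx']*s[0]+d['cx'],d['fy']*s[1]+d['cy']]
E
python3 - <<'E'
from h import *
a=snap('scene','s0')['image'];b=snap('side','d0')['image'];snap('wrist','w0')
s=bot.get_state();print(s['t'],s['ee_pos'],np.round(s['tool_rot'],3),bot.hold_point_z,s['grip_width'],s['ft_force'])
E
```

```text
0.15 [0.21536013 0.50547231 0.23046998] [[-0.92   0.392 -0.001]
 [ 0.392  0.92  -0.002]
 [-0.    -0.002 -1.   ]] 0.0187 0.08541341408375701 [-0.29170951 -0.45990519  0.43923587]
```

View pics/s0.png

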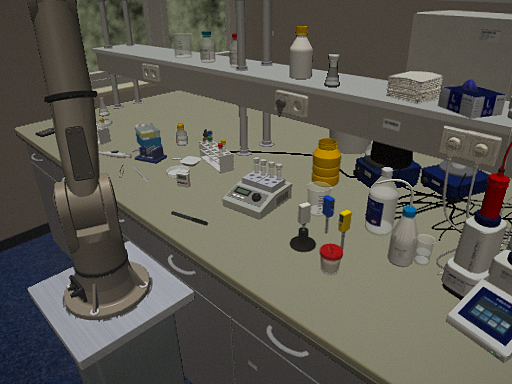

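View pics/d0.png

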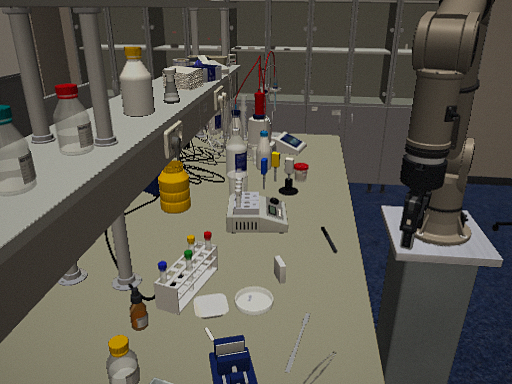

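The scene picture shows three look-alikes: white head at (304,213) in a black stand, blue at (328,206) and yellow at (345,221). The white one fits. The dry bath is at (258,192), the cup at (331,258) and the beaker at (319,198). I'll confirm in one enlarged crop of both views.

```bash
python3 - <<'E'
from h import *
a=load('s0')['image'][150:280,215:365];b=load('d0')['image'][145:240,220:320]
A=cv2.resize(a,None,fx=4,fy=4,interpolation=3)[:,:,::-1];A=cv2.copyMakeBorder(A,0,0,0,0,0)
cv2.imwrite('pics/c1.png',A)
cv2.imwrite('pics/c2.png',cv2.resize(b,None,fx=6,fy=6,interpolation=3)[:,:,::-1])
E
```

```text
(no output)
```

View pics/c1.png

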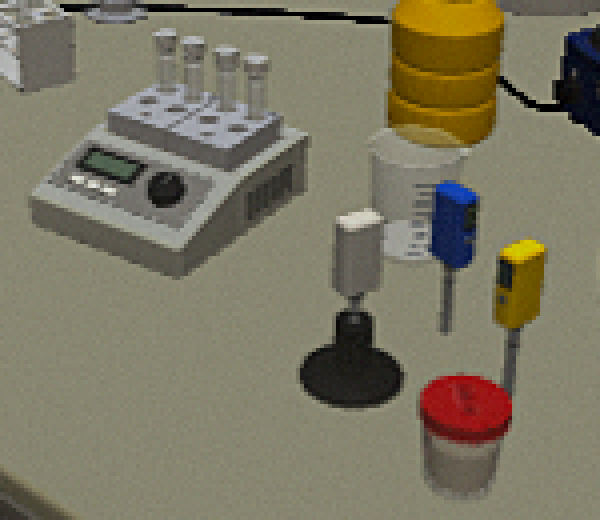

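View pics/c2.png

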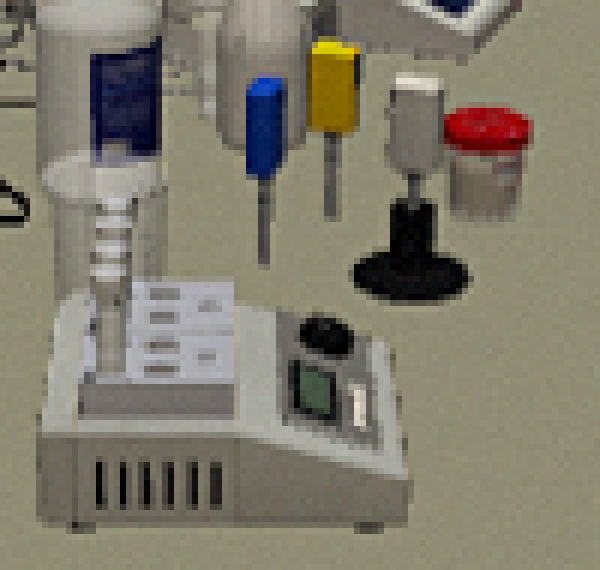

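The crops confirm it: the white thermometer (head at scene crop (358,252)) stands in the black stand, while blue and yellow stand elsewhere. The side crop shows the small front wells at (206,356) (near, left block) and (210,305) (right block).

```bash
python3 - <<'E'
from h import *
s=load('s0');d=load('d0')
S=lambda u,v:(s,(u+.5)/4-.5+215,(v+.5)/4-.5+150)
D=lambda u,v:(d,(u+.5)/6-.5+220,(v+.5)/6-.5+145)
for n,a,b in [('head',(358,252),(416,125)),('posttop',(354,318),(413,203)),('foot',(352,375),(411,275))]:
    print(n,*tri([S(*a),D(*b)]))
for n,p in [('L',(206,356)),('R',(210,305))]:
    X=onz(*D(*p),.083); u=proj(s,X); print(n,X,[(u[0]-215)*4,(u[1]-150)*4])
for n,p in [('cup top',(466,410))]: print(n,onz(*S(*p),.066))
print('beaker',onz(*S(418,145),.095),onz(*S(413,245),0.0), 'blue',onz(*S(446,330),0),'yel',onz(*S(509,400),0))
print('tubes',[onz(*S(*p),.139)for p in((165,34),(193,42),(227,50),(257,60))])
print('bath corner',onz(*S(178,277),0),onz(*S(32,222),0),onz(*S(305,190),0))
# head top edges both views, for yaw
print('side edge',onz(*D(396,76),.136),onz(*D(440,82),.136))
print(np.array(s['extrinsics'])[:3,3],np.array(d['extrinsics'])[:3,3])
w=load('w0');print(np.round(w['extrinsics'],3),w['fx'],w['cx'],w['cy'],w['k1'])
E
```

```text
head [ 0.48712355 -0.23524605  0.10651773] [np.float64(0.00016887975226503302), np.float64(0.00016887975226495127)]
posttop [ 0.48657069 -0.23578519  0.05316972] [np.float64(0.0007161148551743518), np.float64(0.0007161148551742695)]
foot [ 0.48650091 -0.23628863  0.00365981] [np.float64(0.00018708210389562478), np.float64(0.0001870821038955659)]
L [0.57890813 0.06448876 0.083     ] [np.float64(144.71775110388876), np.float64(111.45906430792593)]
R [5.85305327e-01 3.05687756e-04 8.30000000e-02] [np.float64(204.53855727586438), np.float64(131.69532698136913)]
cup top [ 0.43451014 -0.36560121  0.066     ]
beaker [ 0.66796108 -0.15580545  0.095     ] [ 0.67125339 -0.15538913  0.        ] blue [ 0.58535803 -0.24935957  0.        ] yel [ 0.54228147 -0.33426497  0.        ]
tubes [array([0.61985476, 0.08083609, 0.139     ]), array([0.62348158, 0.0509218 , 0.139     ]), array([0.63045877, 0.01799938, 0.139     ]), array([ 0.6319241 , -0.01439858,  0.139     ])]
bath corner [ 0.50145249 -0.04665388  0.        ] [0.48022713 0.10708998 0.        ] [ 0.68377566 -0.02806249  0.        ]
side edge [ 0.50080017 -0.24092926  0.136     ] [ 0.47313776 -0.23349387  0.136     ]
[-0.26510899 -0.79240421  0.66421585] [0.42341258 1.2308982  0.64625988]
[[ 0.392  0.875  0.283  0.141]
 [ 0.92  -0.372 -0.124  0.537]
 [-0.003  0.309 -0.951  0.373]
 [ 0.     0.     0.     1.   ]] 279.0875508010322 256.3105123772404 194.09727420195577 -0.05329444483037495
```

Call:
{"op": "servo_tool", "data": {
  "increments": [
    [-0.93,-0.99,0,0],
    [-0.93,-0.99,0,0],
    [-0.93,-0.99,0,0],
    [-0.93,-0.99,0,0],
    [-0.93,-0.99,0,0],
    [-0.93,-0.99,0,0],
    [-0.93,-0.99,0,0],
    [-0.93,-0.99,0,0],
    [-0.93,-0.99,0,0],
    [-0.93,-0.99,0,0],
    [-0.93,-0.99,0,0],
    [-0.93,-0.99,0,0],
    [-0.93,-0.99,0,0],
    [-0.93,-0.99,0,0],
    [-0.93,-0.99,0,0],
    [-0.93,-0.99,0,0],
    [-0.93,-0.99,0,0],
    [-0.93,-0.99,0,0],
    [-0.93,-0.99,0,0],
    [-0.93,-0.99,0,0]
  ]
}}

```text
t: 1.82
ee_pos: [0.4026, -0.0054, 0.2312]
tool_rot: [[-0.92, 0.392, -0.0], [0.392, 0.92, 0.0], [0.0, 0.0, -1.0]]
ft_force: [-0.4, 0.9, -0.3]
grip_width: 0.0854
grasp_force: 0.0
```

Call:
{"op": "servo_tool", "data": {
  "increments": [
    [-0.93,-0.99,0,0],
    [-0.93,-0.99,0,0],
    [-0.93,-0.99,0,0],
    [-0.93,-0.99,0,0],
    [-0.93,-0.99,0,0],
    [-0.93,-0.99,0,0],
    [-0.93,-0.99,0,0],
    [-0.93,-0.99,0,0],
    [-0.93,-0.99,0,0],
    [0,0,0,0],
    [0,0,0,0]
  ]
}}

```text
t: 2.73
ee_pos: [0.4861, -0.2353, 0.2307]
tool_rot: [[-0.919, 0.395, -0.002], [0.395, 0.919, -0.001], [0.001, -0.001, -1.0]]
ft_force: [0.1, 0.8, -0.3]
grip_width: 0.0856
grasp_force: 0.0
```

```bash
python3 - <<'E'
from h import *
d=snap('wrist','w1');s=bot.get_state();print(s['t'],s['ee_pos'],np.round(s['tool_rot'],3),s['ft_force'])
print(proj(d,np.array([.487,-.236,.136])))
cv2.imwrite('pics/w1b.png',cv2.resize(d['image'],(768,576),interpolation=3)[:,:,::-1])
E
```

```text
2.7833 [ 0.4863533  -0.23351499  0.23073057] [[-0.92   0.393 -0.001]
 [ 0.393  0.92   0.001]
 [ 0.002  0.    -1.   ]] [-0.29387027  0.32778412 -0.591667  ]
[np.float64(256.71636784952165), np.float64(198.98013649136456)]
```

View pics/w1b.png

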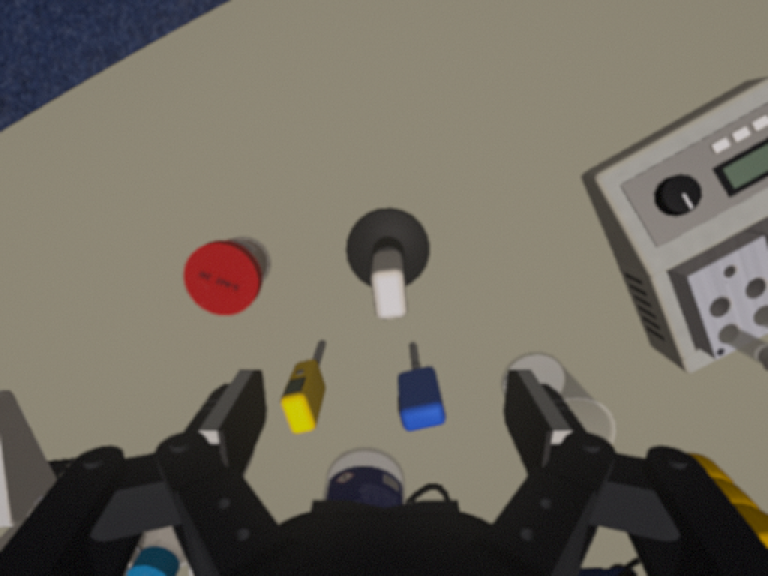

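The wrist view shows the white head's top at about (390,293)/1.5, long side nearly along the image's vertical. Blue and yellow are beyond it, and the right block's small well is at (730,271)/1.5.

```bash
python3 - <<'E'
from h import *
d=load('w1');R=np.array(bot.get_state()['tool_rot'])
W=lambda u,v,z:onz(d,(u+.5)/1.5-.5,(v+.5)/1.5-.5,z)
P=[W(*p,.136) for p in((373,269),(402,267),(406,315),(378,318))]
print(np.round(P,4),np.mean(P,0))
l=(P[2]+P[3]-P[0]-P[1])/2; w=(P[1]+P[2]-P[0]-P[3])/2
print('long',l,np.degrees(np.arctan2(l[1],l[0])),'short',w,np.degrees(np.arctan2(w[1],w[0])),'tooly',np.degrees(np.arctan2(R[1,1],R[0,1])))
print('foot',W(388,248,.004),'well R',W(730,271,.083))
s=load('d0');D=lambda u,v:(s,(u+.5)/6-.5+220,(v+.5)/6-.5+145)
print(tri([D(210,305),(d,(730.5)/1.5-.5,271.5/1.5-.5)]))
print(tri([D(416,79),(d,(390.5)/1.5-.5,293.5/1.5-.5)]))
E
```

```text
[[ 0.4673 -0.2354  0.136 ]
 [ 0.4728 -0.2193  0.136 ]
 [ 0.5015 -0.2286  0.136 ]
 [ 0.4966 -0.245   0.136 ]] [ 0.4845678 -0.2320637  0.136    ]
long [ 0.02903078 -0.00946198  0.        ] -18.052297091194177 short [ 5.25262960e-03  1.62247643e-02 -2.77555756e-17] 72.06108031275545 tooly 66.87063545190514
foot [ 0.485255   -0.23276654  0.004     ] well R [0.58516435 0.00114799 0.083     ]
(array([0.58512694, 0.00098733, 0.08326083]), [np.float64(0.00010186520743235015), np.float64(0.00010186520743230262)])
(array([ 0.48626607, -0.23204587,  0.13716969]), [np.float64(0.0017570044182332433), np.float64(0.001757004418233357)])
```

Call:
{"op": "servo_tool", "data": {
  "increments": [
    [0,0,0.88,-0.028],
    [0,0,0.88,0],
    [0,0,0.88,0],
    [0,0,0.88,0],
    [0,0,0.88,0],
    [0,0,0.88,0],
    [0,0,0.88,0],
    [0,0,0.88,0],
    [0,0,0,0]
  ],
  "grip": 60,
  "grip_force": 60
}}

```text
t: 3.53
ee_pos: [0.4844, -0.2296, 0.0872]
tool_rot: [[-0.952, 0.307, -0.007], [0.307, 0.952, 0.005], [0.008, 0.003, -1.0]]
ft_force: [-0.0, 1.6, 0.5]
grip_width: 0.0656
grasp_force: 0.0
```

Call:
{"op": "servo_tool", "data": {
  "increments": [
    [0,0,0,0],
    [0,0,0,0],
    [0,0,0,0],
    [0,0,0,0],
    [0,0,0,0],
    [0,0,0,0],
    [0,0,0,0],
    [0,0,0,0],
    [0,0,0,0],
    [0,0,0,0],
    [0,0,0,0],
    [0,0,0,0]
  ],
  "grip": 255,
  "grip_force": 60
}}

```text
t: 4.53
ee_pos: [0.4878, -0.234, 0.0919]
tool_rot: [[-0.951, 0.31, 0.003], [0.31, 0.951, -0.0], [-0.002, 0.001, -1.0]]
ft_force: [-1.2, -0.0, 6.7]
grip_width: 0.0196
grasp_force: 60.1
```

Call:
{"op": "servo_tool", "data": {
  "increments": [
    [0,0,-0.2,0],
    [0,0,-0.4,0],
    [0,0,-0.6,0],
    [0,0,-0.6,0],
    [0,0,-0.6,0],
    [0,0,-0.6,0],
    [0,0,-0.6,0],
    [0,0,-0.6,0],
    [0,0,-0.6,0],
    [0,0,-0.2,0],
    [0,0,0,0],
    [0,0,0,0]
  ]
}}

```text
t: 5.53
ee_pos: [0.4862, -0.2335, 0.1906]
tool_rot: [[-0.951, 0.31, -0.001], [0.31, 0.951, 0.001], [0.001, 0.0, -1.0]]
ft_force: [0.2, -0.7, -0.7]
grip_width: 0.0197
grasp_force: 59.0
```

```bash
python3 - <<'E'
from h import *
s=snap('scene','s1');d=snap('side','d1');d2=snap('wrist','w2');t=bot.get_state();print(t['t'],t['ee_pos'],np.round(t['tool_rot'],3),t['ft_force'],t['grip_width'])
e=t['ee_pos']; tip=e-np.array([0,0,.09-.012])
for n,i in (('s',s),('d',d)):print(n,proj(i,tip),proj(i,e))
u,v=map(int,proj(s,e-[0,0,.03]));a=s['image'][v-45:v+45,u-30:u+30]
u2,v2=map(int,proj(d,e-[0,0,.03]));b=d['image'][v2-45:v2+45,u2-30:u2+30]
print(u,v,u2,v2)
cv2.imwrite('pics/c3.png',cv2.resize(np.hstack([a,b]),None,fx=6,fy=6,interpolation=3)[:,:,::-1])
E
```

```text
5.6833 [ 0.48600607 -0.23324323  0.18964065] [[-0.951  0.31  -0.002]
 [ 0.31   0.951  0.001]
 [ 0.002  0.    -1.   ]] [ 0.41123133  0.5148721  -1.59855153] 0.01919732925942806
s [np.float64(303.34735172715955), np.float64(210.98569675663364)] [np.float64(304.5772724481058), np.float64(185.94411665074506)]
d [np.float64(289.20520123219103), np.float64(164.29104269935482)] [np.float64(289.9622318610279), np.float64(144.2223828026973)]
304 195 289 152
```

View pics/c3.png

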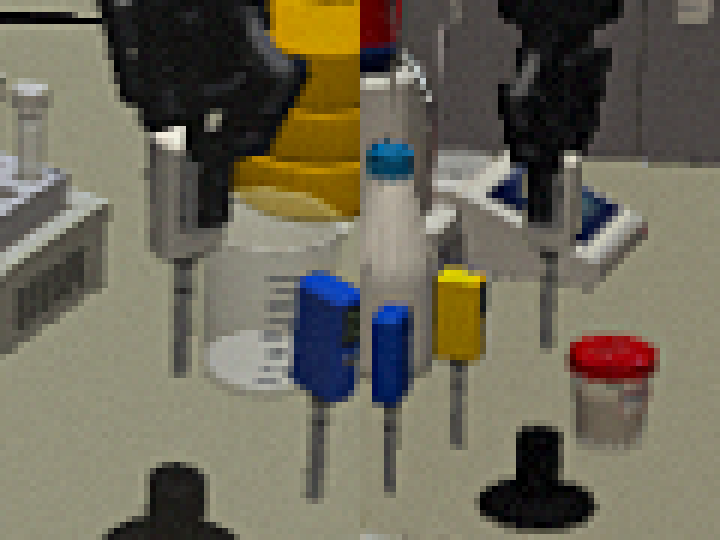

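The thermometer is held upright. Tip is at crop (180,375) / (548,348), stem top at (183,262) / (549,252).

```bash
python3 - <<'E'
from h import *
s=load('s1');d=load('d1');w=load('w2')
S=lambda u,v:(s,(u+.5)/6-.5+274,(v+.5)/6-.5+150)
D=lambda u,v:(d,(u-360+.5)/6-.5+259,(v+.5)/6-.5+107)
print('tip',tri([S(180,375),D(548,348)]),'top',tri([S(183,262),D(549,252)]))
cv2.imwrite('pics/w2b.png',cv2.resize(w['image'],(768,576),interpolation=3)[:,:,::-1])
E
```

```text
tip (array([ 0.48361939, -0.2357991 ,  0.10991418]), [np.float64(0.0002961856060527252), np.float64(0.0002961856060527178)]) top (array([ 0.4839004 , -0.23561027,  0.1707725 ]), [np.float64(0.001826885271899835), np.float64(0.0018268852718999965)])
```

Call:
{"op": "servo_tool", "data": {
  "increments": [
    [-0.074,0.85,0,0],
    [-0.074,0.85,0,0],
    [-0.074,0.85,0,0],
    [-0.074,0.85,0,0],
    [-0.074,0.85,0,0],
    [-0.074,0.85,0,0],
    [-0.074,0.85,0,0],
    [-0.074,0.85,0,0],
    [-0.074,0.85,0,0],
    [-0.074,0.85,0,0],
    [-0.074,0.85,0,0],
    [-0.074,0.85,0,0],
    [-0.074,0.85,0,0],
    [-0.074,0.85,0,0],
    [-0.074,0.85,0,0],
    [0,0,0.3,0],
    [0,0,0.3,0],
    [0,0,0.1,0],
    [0,0,0,0],
    [0,0,0,0]
  ]
}}

```text
t: 7.35
ee_pos: [0.5861, 0.0002, 0.1762]
tool_rot: [[-0.95, 0.312, -0.001], [0.312, 0.95, -0.001], [0.001, -0.001, -1.0]]
ft_force: [-0.1, -1.0, -1.1]
grip_width: 0.0197
grasp_force: 59.0
```

```bash
python3 - <<'E'
from h import *
s=snap('scene','s2');d=snap('side','d2');w=snap('wrist','w3');t=bot.get_state();print(t['t'],t['ee_pos'],np.round(t['tool_rot'],3),t['ft_force'],t['grip_width'])
X=np.array([.585,.001,.088]); out=[]
for i,h in ((s,25),(d,25)):
    u,v=map(int,proj(i,X)); print(u,v); out.append(cv2.resize(i['image'][v-h:v+h,u-h:u+h],(400,400),interpolation=3))
u,v=map(int,proj(w,X));print(u,v,w['image'].shape)
W=cv2.resize(w['image'][max(0,v-60):v+60,max(0,u-160):u+160],(533,200),interpolation=3) if v<384 else np.zeros((200,533,3),np.uint8)
W=cv2.copyMakeBorder(W,0,0,0,800-533,0)
cv2.imwrite('pics/c4.png',np.vstack([np.hstack(out),W])[:,:,::-1])
E
```

```text
7.5 [0.58685424 0.0010428  0.17688161] [[-0.95   0.311  0.001]
 [ 0.311  0.95  -0.   ]
 [-0.001  0.    -1.   ]] [-0.43903168  0.17830438 -1.34216576] 0.019412577153298218
265 181
254 194
256 198 (384, 512, 3)
```

View pics/c4.png

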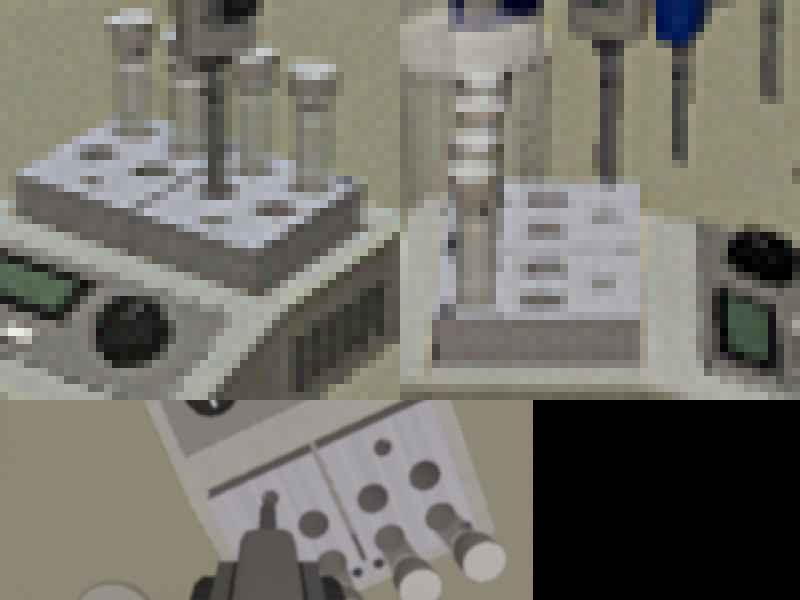

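The picture shows the right well at scene crop (213,219) and side (605,215), the left well at (92,180) and (603,283), and the tip at (216,193) and (608,182).

```bash
python3 - <<'E'
from h import *
s=load('s2');d=load('d2');w=load('w3');e=np.array([.5865,.0008,.1765])
S=lambda u,v:(s,(u+.5)/8-.5+240,(v+.5)/8-.5+156)
D=lambda u,v:(d,(u-400+.5)/8-.5+229,(v+.5)/8-.5+169)
k=320/533
Wr=lambda u,v:(w,(u+.5)*k-.5+96,(v-400+.5)*.6-.5+138)
for n,a,b in (('R',(213,219),(605,215)),('L',(92,180),(603,283))):
    print(n,tri([S(*a),D(*b)]),onz(*S(*a),.083),onz(*D(*b),.083))
print('wristR',onz(*Wr(270,497),.083),'L',onz(*Wr(382,447),.083))
t=tri([S(216,193),D(608,182)]);print('tip',t)
print(onz(*S(216,193),t[0][2]),onz(*D(608,182),t[0][2]))
for z in(.09,.095,.1,.11,.12,.14):
    p=proj(w,np.array([e[0],e[1],z]));print(z,(np.array(p)-[96,138])/[k,.6]+[0,400])
out=w['image'][165:250,220:300];cv2.imwrite('pics/c5.png',cv2.resize(out,None,fx=7,fy=7,interpolation=3)[:,:,::-1])
E
```

```text
R (array([0.58632672, 0.0007087 , 0.08274567]), [np.float64(0.0003557305317756527), np.float64(0.0003557305317757756)]) [5.85350393e-01 1.06384736e-04 8.30000000e-02] [0.58656796 0.00064528 0.083     ]
L (array([0.57861616, 0.06446137, 0.08264915]), [np.float64(0.0003427338564929871), np.float64(0.0003427338564929986)]) [0.57753219 0.0636838  0.083     ] [0.57882338 0.06462975 0.083     ]
wristR [0.58519719 0.00229767 0.083     ] L [0.57732173 0.06601112 0.083     ]
tip (array([ 0.58538014, -0.00203426,  0.09623685]), [np.float64(0.0005133089518612718), np.float64(0.0005133089518610999)])
[ 0.58449418 -0.00242026  0.09623685] [ 0.58583386 -0.00295669  0.09623685]
0.09 [267.77435238 503.99779777]
0.095 [267.78087013 507.22702218]
0.1 [267.78764923 510.58772074]
0.11 [267.80205644 517.73676573]
0.12 [267.81771784 525.51862604]
0.14 [267.85351292 543.34582231]
```

View pics/c5.png

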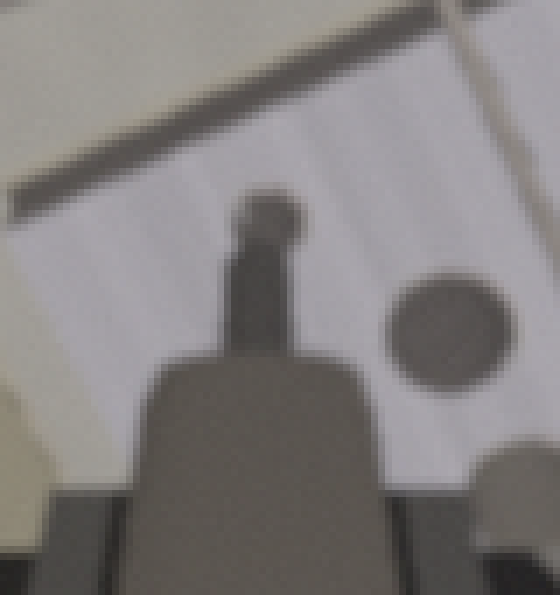

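Call:
{"op": "servo_tool", "data": {
  "increments": [
    [0.03,0.08,0,0],
    [0,0,0.25,0],
    [0,0,0.2,0],
    [0,0,0,0],
    [0,0,0,0]
  ]
}}

```text
t: 7.92
ee_pos: [0.5863, 0.0038, 0.1669]
tool_rot: [[-0.951, 0.309, -0.001], [0.309, 0.951, -0.0], [0.001, -0.0, -1.0]]
ft_force: [0.0, -0.2, -1.3]
grip_width: 0.0192
grasp_force: 59.0
```

```bash
python3 - <<'E'
from h import *
w=snap('wrist','w4');s=snap('scene','s3');d=snap('side','d3');t=bot.get_state();print(t['t'],t['ee_pos'],t['ft_force'])
a=cv2.resize(w['image'][175:235,225:295],(700,600),interpolation=3)[:450]
b=[cv2.resize(i['image'][v-8:v+7,u-20:u+20],(400,150),interpolation=3) for i,u,v in((s,266,182),(d,254,194))]
cv2.imwrite('pics/c6.png',np.vstack([cv2.copyMakeBorder(a,0,0,0,100,0),np.hstack(b)])[:,:,::-1])
E
```

```text
8.0667 [0.58684941 0.00360112 0.1675656 ] [-0.08081106  0.00317967 -0.93944411]
```

View pics/c6.png

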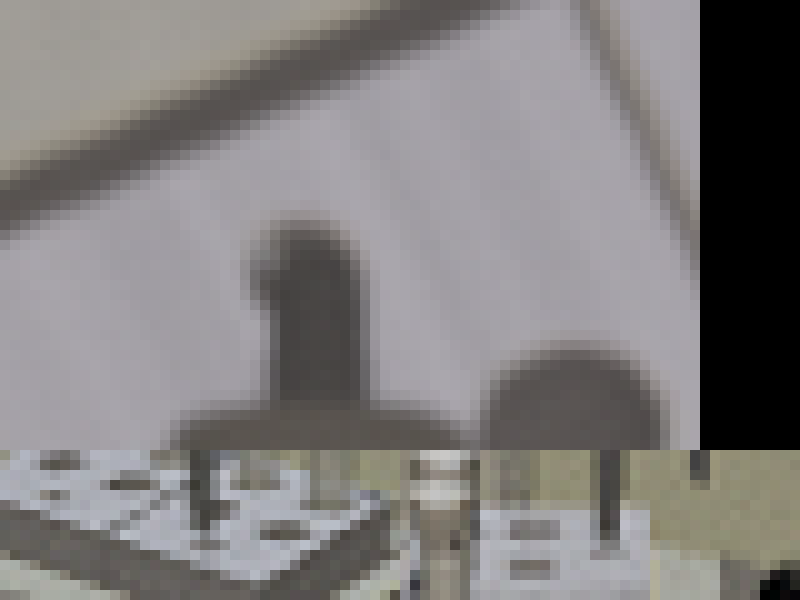

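The stem sits about 1.1 mm too far in tool +y and 0.9 mm in +x relative to the well, which is centred at (303,274) in the crop. I'll correct that and probe gently.

Call:
{"op": "servo_tool", "data": {
  "increments": [
    [-0.045,-0.055,0,0],
    [0,0,0,0],
    [0,0,0.05,0],
    [0,0,0.05,0],
    [0,0,0.05,0],
    [0,0,0.05,0],
    [0,0,0.05,0],
    [0,0,0.05,0],
    [0,0,0.05,0],
    [0,0,0.05,0],
    [0,0,0,0]
  ]
}}

```text
t: 8.98
ee_pos: [0.5871, 0.0024, 0.1592]
tool_rot: [[-0.951, 0.31, -0.001], [0.31, 0.951, 0.0], [0.001, -0.0, -1.0]]
ft_force: [0.3, -0.4, -1.2]
grip_width: 0.0193
grasp_force: 59.0
```

Call:
{"op": "servo_tool", "data": {
  "increments": [
    [0,0,0.045,0],
    [0,0,0.045,0],
    [0,0,0.045,0],
    [0,0,0.045,0],
    [0,0,0.045,0],
    [0,0,0.045,0],
    [0,0,0.045,0],
    [0,0,0,0]
  ]
}}

```text
t: 9.65
ee_pos: [0.5871, 0.0023, 0.1529]
tool_rot: [[-0.951, 0.31, -0.0], [0.31, 0.951, -0.0], [0.0, -0.0, -1.0]]
ft_force: [0.3, 0.8, -0.5]
grip_width: 0.0196
grasp_force: 59.0
```

Call:
{"op": "servo_tool", "data": {
  "increments": [
    [0,0,0.042,0],
    [0,0,0.042,0],
    [0,0,0.042,0],
    [0,0,0.042,0],
    [0,0,0.042,0],
    [0,0,0.042,0],
    [0,0,0.042,0],
    [0,0,0.042,0],
    [0,0,0.042,0],
    [0,0,0.042,0],
    [0,0,0.042,0],
    [0,0,0.042,0]
  ]
}}

```text
t: 10.65
ee_pos: [0.5876, 0.0022, 0.1432]
tool_rot: [[-0.951, 0.31, 0.001], [0.31, 0.951, -0.0], [-0.001, -0.0, -1.0]]
ft_force: [0.1, -0.5, 1.9]
grip_width: 0.0194
grasp_force: 59.4
```

Call:
{"op": "servo_tool", "data": {
  "increments": [
    [0,0,0.042,0],
    [0,0,0.042,0],
    [0,0,0.042,0]
  ]
}}

```text
t: 10.9
ee_pos: [0.5873, 0.0022, 0.1405]
tool_rot: [[-0.951, 0.31, 0.0], [0.31, 0.951, -0.0], [-0.0, -0.0, -1.0]]
ft_force: [0.7, -0.9, 0.9]
grip_width: 0.0194
grasp_force: 59.4
```

Call:
{"op": "servo_tool", "data": {
  "increments": [
    [0,0,0.04,0],
    [0,0,0.04,0],
    [0,0,0.04,0],
    [0,0,0.04,0]
  ]
}}

```text
t: 11.23
ee_pos: [0.5868, 0.0022, 0.137]
tool_rot: [[-0.951, 0.31, -0.001], [0.31, 0.951, -0.0], [0.001, -0.0, -1.0]]
ft_force: [-0.4, -0.9, 1.8]
grip_width: 0.0197
grasp_force: 59.3
```

Call:
{"op": "servo_tool", "data": {
  "increments": [
    [0,0,0.04,0],
    [0,0,0.04,0]
  ]
}}

```text
t: 11.4
ee_pos: [0.5869, 0.0023, 0.1354]
tool_rot: [[-0.951, 0.31, -0.001], [0.31, 0.951, -0.0], [0.001, -0.0, -1.0]]
ft_force: [-0.0, -0.8, 0.6]
grip_width: 0.0192
grasp_force: 59.3
```

Call:
{"op": "servo_tool", "data": {
  "increments": [
    [0,0,0.04,0],
    [0,0,0.04,0]
  ]
}}

```text
t: 11.57
ee_pos: [0.587, 0.0022, 0.1341]
tool_rot: [[-0.951, 0.31, -0.001], [0.31, 0.951, -0.0], [0.001, -0.0, -1.0]]
ft_force: [-0.8, -1.4, 3.5]
grip_width: 0.0193
grasp_force: 59.7
```

Call:
{"op": "servo_tool", "data": {
  "increments": [
    [0,0,0.03,0],
    [0,0,0,0]
  ]
}}

```text
t: 11.73
ee_pos: [0.5871, 0.0022, 0.1341]
tool_rot: [[-0.951, 0.31, -0.0], [0.31, 0.951, 0.0], [0.0, 0.0, -1.0]]
ft_force: [-0.9, -0.6, 3.9]
grip_width: 0.0191
grasp_force: 59.9
```

Call:
{"op": "servo_tool", "data": {
  "increments": [
    [0,0,0.03,0],
    [0,0,0,0]
  ]
}}

```text
t: 11.9
ee_pos: [0.5871, 0.0022, 0.134]
tool_rot: [[-0.951, 0.31, -0.0], [0.31, 0.951, 0.0], [0.0, 0.0, -1.0]]
ft_force: [-2.9, -1.8, 6.9]
grip_width: 0.0193
grasp_force: 60.3
```

Call:
{"op": "servo_tool", "data": {
  "increments": [
    [0,0,0.03,0],
    [0,0,0,0]
  ]
}}

```text
t: 12.07
ee_pos: [0.5872, 0.0021, 0.1339]
tool_rot: [[-0.951, 0.31, 0.0], [0.31, 0.951, 0.0], [-0.0, 0.001, -1.0]]
ft_force: [-2.6, -0.3, 8.2]
grip_width: 0.0194
grasp_force: 60.6
```

```bash
python3 - <<'E'
from h import *
t=bot.get_state();print(t['ee_pos'],t['ft_force'])
# well offsets L-R by the views of c4
L=np.array([.57862,.06446]);R=np.array([.58633,.00071]);R3=np.array(t['tool_rot'])
for dl in (L-R,np.array([.57732-.5852,.06601-.0023])):
    print(dl,np.linalg.norm(dl),R3[:2,:2].T@dl)
E
```

```text
[0.5872212  0.00213229 0.13393571] [-2.60308333 -0.27650704  8.24698979]
[-0.00771  0.06375] 0.06421453573763498 [0.02707081 0.05822952]
[-0.00788  0.06371] 0.06419547102405278 [0.02722007 0.05813885]
```

Motion stopped at a TCP height of 0.134, about 28 mm deep, while the force kept rising, so the right well is jammed. I'll withdraw and move to the left well.

Call:
{"op": "servo_tool", "data": {
  "increments": [
    [0,0,-0.1,0],
    [0,0,-0.15,0],
    [0,0,-0.15,0],
    [0,0,-0.15,0],
    [0,0,-0.15,0],
    [0,0,-0.15,0],
    [0,0,-0.15,0],
    [0,0,-0.15,0],
    [0,0,-0.15,0],
    [0,0,-0.15,0],
    [0,0,-0.15,0],
    [0,0,-0.15,0],
    [0,0,-0.15,0],
    [0,0,-0.15,0],
    [0,0,-0.1,0],
    [0,0,0,0],
    [0,0,0,0]
  ]
}}

```text
t: 13.48
ee_pos: [0.5873, 0.0023, 0.1755]
tool_rot: [[-0.951, 0.31, 0.0], [0.31, 0.951, 0.0], [-0.0, 0.0, -1.0]]
ft_force: [0.1, -0.8, -0.9]
grip_width: 0.0191
grasp_force: 59.2
```

Call:
{"op": "servo_tool", "data": {
  "increments": [
    [0.1375,0.2945,0,0],
    [0.1375,0.2945,0,0],
    [0.1375,0.2945,0,0],
    [0.1375,0.2945,0,0],
    [0.1375,0.2945,0,0],
    [0.1375,0.2945,0,0],
    [0.1375,0.2945,0,0],
    [0.1375,0.2945,0,0],
    [0.1375,0.2945,0,0],
    [0.1375,0.2945,0,0],
    [0,0,0.2,0],
    [0,0,0.2,0],
    [0,0,0,0],
    [0,0,0,0]
  ]
}}

```text
t: 14.65
ee_pos: [0.579, 0.066, 0.1669]
tool_rot: [[-0.951, 0.311, -0.001], [0.311, 0.951, -0.001], [0.001, -0.001, -1.0]]
ft_force: [0.8, -0.1, -0.9]
grip_width: 0.0193
grasp_force: 59.2
```

```bash
python3 - <<'E'
from h import *
w=snap('wrist','w5');t=bot.get_state();print(t['t'],t['ee_pos'],t['ft_force'])
o=load('w4')['image']
f=lambda i:cv2.resize(i[180:225,230:270],(400,450),interpolation=3)
cv2.imwrite('pics/c7.png',np.hstack([f(o),f(w['image'])])[:,:,::-1])
E
```

```text
14.7 [0.5792217  0.06604521 0.16714881] [ 0.52506962 -1.05395428 -0.67422414]
```

View pics/c7.png

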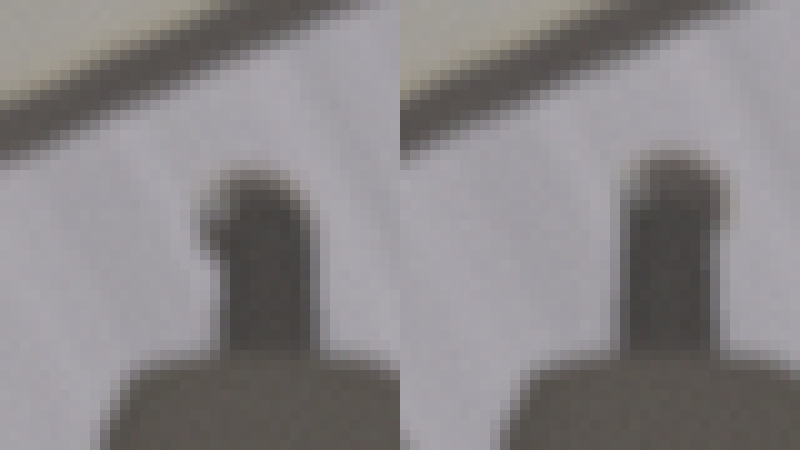

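The left well is centred about 0.6 mm to the right (tool +y) of the stem. Its row matches the earlier successful approach. I'll correct y and go down.

Call:
{"op": "servo_tool", "data": {
  "increments": [
    [0,0.03,0,0],
    [0,0,0,0],
    [0,0,0.05,0],
    [0,0,0.05,0],
    [0,0,0.05,0],
    [0,0,0.05,0],
    [0,0,0.05,0],
    [0,0,0.05,0],
    [0,0,0.05,0],
    [0,0,0.05,0],
    [0,0,0,0]
  ]
}}

```text
t: 15.62
ee_pos: [0.5793, 0.0673, 0.1591]
tool_rot: [[-0.951, 0.31, -0.001], [0.31, 0.951, -0.0], [0.0, -0.0, -1.0]]
ft_force: [0.4, 0.5, -2.5]
grip_width: 0.0193
grasp_force: 59.2
```

Call:
{"op": "servo_tool", "data": {
  "increments": [
    [0,0,0.045,0],
    [0,0,0.045,0],
    [0,0,0.045,0],
    [0,0,0.045,0],
    [0,0,0.045,0],
    [0,0,0.045,0],
    [0,0,0.045,0],
    [0,0,0,0]
  ]
}}

```text
t: 16.28
ee_pos: [0.5794, 0.0672, 0.1529]
tool_rot: [[-0.951, 0.31, -0.0], [0.31, 0.951, -0.0], [0.0, -0.0, -1.0]]
ft_force: [0.4, -0.7, -1.7]
grip_width: 0.0191
grasp_force: 59.2
```

Call:
{"op": "servo_tool", "data": {
  "increments": [
    [0,0,0.042,0],
    [0,0,0.042,0],
    [0,0,0.042,0],
    [0,0,0.042,0],
    [0,0,0.042,0],
    [0,0,0.042,0],
    [0,0,0.042,0],
    [0,0,0.042,0],
    [0,0,0.042,0],
    [0,0,0.042,0],
    [0,0,0.042,0],
    [0,0,0.042,0],
    [0,0,0.042,0]
  ]
}}

```text
t: 17.37
ee_pos: [0.5796, 0.0671, 0.1421]
tool_rot: [[-0.951, 0.31, 0.0], [0.31, 0.951, -0.0], [-0.0, -0.0, -1.0]]
ft_force: [-0.7, -1.9, 2.9]
grip_width: 0.0193
grasp_force: 59.6
```

Call:
{"op": "servo_tool", "data": {
  "increments": [
    [0,0,0.042,0],
    [0,0,0.042,0],
    [0,0,0.042,0],
    [0,0,0.042,0],
    [0,0,0.042,0],
    [0,0,0.042,0]
  ]
}}

```text
t: 17.87
ee_pos: [0.5796, 0.0672, 0.137]
tool_rot: [[-0.951, 0.31, 0.0], [0.31, 0.951, -0.0], [-0.0, -0.0, -1.0]]
ft_force: [-0.3, -3.3, 1.5]
grip_width: 0.0193
grasp_force: 59.6
```

Call:
{"op": "servo_tool", "data": {
  "increments": [
    [0,0,0.042,0],
    [0,0,0.042,0],
    [0,0,0.042,0],
    [0,0,0.042,0],
    [0,0,0.042,0],
    [0,0,0.042,0]
  ]
}}

```text
t: 18.37
ee_pos: [0.5795, 0.0672, 0.132]
tool_rot: [[-0.951, 0.31, -0.0], [0.31, 0.951, -0.0], [-0.0, -0.0, -1.0]]
ft_force: [-0.9, -3.7, 3.5]
grip_width: 0.0198
grasp_force: 59.6
```

Call:
{"op": "servo_tool", "data": {
  "increments": [
    [0,-0.02,0.04,0],
    [0,0,0.042,0],
    [0,0,0.042,0],
    [0,0,0.042,0],
    [0,0,0.042,0],
    [0,0,0.042,0]
  ]
}}

```text
t: 18.87
ee_pos: [0.5795, 0.0672, 0.127]
tool_rot: [[-0.951, 0.31, 0.0], [0.31, 0.951, 0.0], [-0.0, 0.0, -1.0]]
ft_force: [-1.5, -3.2, 1.0]
grip_width: 0.0194
grasp_force: 59.7
```

Call:
{"op": "servo_tool", "data": {
  "increments": [
    [0,0,0.042,0],
    [0,0,0.042,0],
    [0,0,0.042,0],
    [0,0,0.042,0],
    [0,0,0.042,0]
  ]
}}

```text
t: 19.28
ee_pos: [0.5795, 0.0671, 0.1228]
tool_rot: [[-0.951, 0.31, 0.0], [0.31, 0.951, 0.0], [-0.0, 0.0, -1.0]]
ft_force: [-0.0, -3.3, 1.2]
grip_width: 0.0195
grasp_force: 59.6
```

Call:
{"op": "servo_tool", "data": {
  "increments": [
    [0,0,0.042,0],
    [0,0,0.042,0],
    [0,0,0.042,0]
  ]
}}

```text
t: 19.53
ee_pos: [0.5795, 0.0671, 0.1203]
tool_rot: [[-0.951, 0.31, 0.0], [0.31, 0.951, 0.0], [-0.0, 0.0, -1.0]]
ft_force: [-0.2, -3.2, 1.7]
grip_width: 0.0191
grasp_force: 59.7
```

Past the jam depth, so this is the clear well. Now the approach to the bottom in small steps.

Call:
{"op": "servo_tool", "data": {
  "increments": [
    [0,0,0.04,0],
    [0,0,0.04,0]
  ]
}}

```text
t: 19.7
ee_pos: [0.5795, 0.0671, 0.1187]
tool_rot: [[-0.951, 0.31, 0.0], [0.31, 0.951, 0.0], [-0.0, 0.0, -1.0]]
ft_force: [0.2, -2.3, 1.5]
grip_width: 0.0195
grasp_force: 59.6
```

Call:
{"op": "servo_tool", "data": {
  "increments": [
    [0,0,0.04,0],
    [0,0,0.04,0]
  ]
}}

```text
t: 19.87
ee_pos: [0.5795, 0.0671, 0.1171]
tool_rot: [[-0.951, 0.31, 0.0], [0.31, 0.951, 0.0], [-0.0, 0.0, -1.0]]
ft_force: [-0.8, -3.3, 3.1]
grip_width: 0.0194
grasp_force: 59.7
```

Call:
{"op": "servo_tool", "data": {
  "increments": [
    [0,0,0.04,0],
    [0,0,0.04,0]
  ]
}}

```text
t: 20.03
ee_pos: [0.5795, 0.0671, 0.1156]
tool_rot: [[-0.951, 0.31, 0.0], [0.31, 0.951, 0.0], [-0.0, 0.0, -1.0]]
ft_force: [1.0, -3.4, 2.6]
grip_width: 0.0193
grasp_force: 59.7
```

Call:
{"op": "servo_tool", "data": {
  "increments": [
    [0,0,0.04,0],
    [0,0,0.04,0]
  ]
}}

```text
t: 20.2
ee_pos: [0.5795, 0.0671, 0.1139]
tool_rot: [[-0.951, 0.31, 0.0], [0.31, 0.951, 0.0], [-0.0, 0.0, -1.0]]
ft_force: [-0.4, -1.7, 2.9]
grip_width: 0.0189
grasp_force: 59.7
```

Call:
{"op": "servo_tool", "data": {
  "increments": [
    [0,0,0.04,0],
    [0,0,0.04,0]
  ]
}}

```text
t: 20.37
ee_pos: [0.5795, 0.0671, 0.1123]
tool_rot: [[-0.951, 0.31, 0.0], [0.31, 0.951, 0.0], [-0.0, 0.0, -1.0]]
ft_force: [1.2, -2.8, 2.1]
grip_width: 0.0194
grasp_force: 59.7
```

Call:
{"op": "servo_tool", "data": {
  "increments": [
    [0,0,0.04,0],
    [0,0,0.04,0]
  ]
}}

```text
t: 20.53
ee_pos: [0.5796, 0.067, 0.1116]
tool_rot: [[-0.951, 0.31, 0.0], [0.31, 0.951, 0.0], [-0.0, 0.0, -1.0]]
ft_force: [-1.7, -2.4, 10.0]
grip_width: 0.019
grasp_force: 60.4
```

Call:
{"op": "servo_tool", "data": {
  "increments": [
    [0,0,0.04,0],
    [0,0,0.04,0]
  ]
}}

```text
t: 20.7
ee_pos: [0.5798, 0.0669, 0.1115]
tool_rot: [[-0.951, 0.31, 0.001], [0.31, 0.951, 0.001], [-0.001, 0.001, -1.0]]
ft_force: [-5.1, -2.3, 17.0]
grip_width: 0.0192
grasp_force: 61.5
```

Call:
{"op": "servo_tool", "data": {
  "increments": [
    [0,0,0,0],
    [0,0,-0.05,0],
    [0,0,0,0],
    [0,0,0,0]
  ]
}}

```text
t: 21.03
ee_pos: [0.5797, 0.067, 0.1117]
tool_rot: [[-0.951, 0.31, 0.001], [0.31, 0.951, 0.001], [-0.001, 0.001, -1.0]]
ft_force: [-2.1, -1.8, 8.8]
grip_width: 0.0193
grasp_force: 60.3
```

Call:
{"op": "servo_tool", "data": {
  "increments": [
    [0,0,0,0],
    [0,0,0,0],
    [0,0,0,0],
    [0,0,0,0],
    [0,0,0,0],
    [0,0,0,0],
    [0,0,0,0],
    [0,0,0,0]
  ],
  "grip": 110
}}

```text
t: 21.7
ee_pos: [0.5794, 0.0671, 0.1101]
tool_rot: [[-0.951, 0.31, -0.0], [0.31, 0.951, 0.0], [0.0, 0.0, -1.0]]
ft_force: [0.4, -0.4, -0.2]
grip_width: 0.0483
grasp_force: 0.0
```

Released. Retreat upward.

Call:
{"op": "servo_tool", "data": {
  "increments": [
    [0,0,-0.4,0],
    [0,0,-0.8,0],
    [0,0,-0.8,0],
    [0,0,-0.8,0],
    [0,0,-0.8,0],
    [0,0,-0.8,0],
    [0,0,-0.8,0],
    [0,0,-0.8,0],
    [0,0,0,0],
    [0,0,0,0],
    [0,0,0,0]
  ]
}}

```text
t: 22.62
ee_pos: [0.5789, 0.0671, 0.2295]
tool_rot: [[-0.951, 0.31, -0.001], [0.31, 0.951, 0.0], [0.001, -0.0, -1.0]]
ft_force: [0.6, -0.2, -1.3]
grip_width: 0.0485
grasp_force: 0.0
```

```bash
python3 - <<'E'
from h import *
s=snap('scene','s9');d=snap('side','d9');w=snap('wrist','w9');t=bot.get_state();print(t['t'],t['ee_pos'],t['ft_force'])
# compare: head-white check at expected head top (z ~ .157) and where head was
out=[]
for i in (s,d):
    u,v=map(int,proj(i,np.array([.579,.066,.12])));print(u,v)
    out.append(cv2.resize(i['image'][v-25:v+25,u-25:u+25],(400,400),interpolation=3))
cv2.imwrite('pics/c8.png',np.hstack(out)[:,:,::-1])
E
```

```text
22.7667 [0.57862106 0.06713075 0.228877  ] [ 0.14524388 -0.50411215  0.06924392]
250 167
253 193
```

View pics/c8.png

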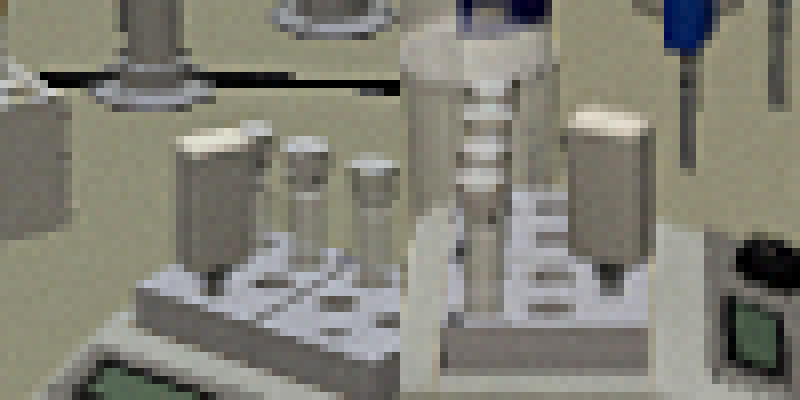

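The thermometer stands upright in the left well at (213,285) / (610,280), with only a short piece of stem showing and the ring out of sight. The gripper is clear, so I'm handing in.

```bash
python3 -c "
from rig import bot
print(bot.hand_in())"
```

```text
the job is handed in; nothing more can be done
None
```

The thermometer stands upright and bottomed (pressed to about 15 N) in the left well, with the ring just below the block's top; the right well was jammed about 28 mm down. I handed the job in at about 23 s, but the hand-in gave no verdict.

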